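# Draw the glazed tile from under the stacked frames

### The arm

A 6-joint arm with a two-finger parallel gripper is mounted at the origin on the work surface. World frame = base frame: x ahead of the robot, y to its left, z up, the work surface at z = 0. Lengths are in m, angles in rad, forces in N, time in s.
With the tool pointing down it reaches from about 0.325 to 0.775 m from the base axis. Payload 5.5 kg.
Tool frame: the origin (TCP) lies at the very end of the fingers, on their centre line; the grasp point (between the pads) lies bot.tcp_to_grasp behind it (bot.tcp_to_grasp is the distance from the TCP to the grasp point, in m); z points along the fingers, y is the line along which they close (so a half turn about z gives the same grasp; the last joint's range is limited). The gripper opens to 88 mm and grips with 3 to 60 N. Pads are 20 mm wide; open, the fingers measure 115 mm over their backs; the gripper's body (75 mm by 178 mm) begins 61 mm behind the grasp point.
Start: joints at [-1.21, 0.091, 1.231, -0, 1.82, -0.057], TCP at [0.243, -0.548, 0.191] pointing down, gripper open.
Joint ranges: [-2.87, 2.87], [-0.86, 2.18], [0.17, 2.46], [-1.51, 4.65], [0.06, 2.69], [-2.65, 2.65]. Speed limits (rad/s): [2.57, 2.57, 3.01, 3.14, 3.14, 3.14].

### API

Orientations are given as a 3x3 rotation matrix whose columns are the frame's x, y, z axes.
In Python, from bench import bot gives the robot as it stands.
- The arm moves only by the shell command python3 -m crank 'ROWS' [FORCE]. ROWS is JSON, a list of rows, each a list of 3 entries, a list of its own where there are three numbers: the opening, from 0 (shut) to 1 (fully open), then the shift along the tool's x, y, z in m, then the turn, a rotation vector about the tool's x, y, z in degrees. In form: [[hand, [x, y, z], [ax, ay, az]], ...]. A call has 1 to 8 rows; each row is the pose to reach, as a shift and turn from the pose commanded when the call began, along the tool's axes at that moment; what a row does not reach only later rows make up. A row lasts 1/8 s, in which the tool goes at most 62.5 mm and 10.7 degrees, less where a joint would pass 70% of its speed; a pose out of reach is approached as far as the arm can. A call with a gripper value outside its range is refused whole. The fingers move at their own pace and stop on an object; FORCE is the grip in N (left out, the last holds). Time passes only in rows, so rows that repeat a pose let the fingers close. It gives the time, the measured TCP pose, the force, the opening and the grip force at its end, in the units of the state.
- bot.get_obs(): the state, without advancing time (a new reading comes with each control period).
- bot.grab_frame(name): name is "scene" or "top"; returns a dict with "image" (384x512x3 uint8, red, green, blue), "range_z" (384x512 float32, m along the optical axis (not along the pixel's ray), 0 where there is no reading), "fx", "fy", "cx", "cy" (pixels), "cam_to_world" (4x4, takes a point from camera to world coordinates). Camera axes: x right, y down, z forward; pixel columns grow to the right and rows downward; lengths in m; the calibration is good to about 2 mm. A picture is of the moment at which its call begins.
- bot.finish_job(): hands the job in; it is judged then, once.
The state is a dict: "t": time; "joint_positions": joint angles; "dq": joint speeds; "effort": joint torques, N m; "ee_pos": TCP position; "tcp_rot": TCP orientation; "contact_force": force on the tool from outside, world axes, zero at the start; "torque": the same for the moment, N m; "opening": opening from 0.0 (shut) to 1.0 (fully open); "finger_force": force on a finger pad.
Only numpy, scipy, OpenCV 4.12 (cv2) and the standard library are available. Lean on these libraries where they do the work, as an engineer would, in place of code of your own. Each camera call takes 0.05 s, during which the arm holds its last target. There are 200 camera calls.

### The job

Draw the brittle glazed tile out from under the stack of picture frames by its rubber pad, along the tray under the steel bar, until its front edge is home against the red end stop. Press and push on the tile only gently, let the frames and the jar settle upright behind the bar without toppling or being moved away, and leave the other things on the bench alone.

Things in the scene. Friction and masses are not known exactly. Their poses are not given: they have to be found in the camera images.
- tray: Low plywood tray fixed to the bench; +y is the drawing direction, from the stack towards the red end stop, x across, z up. Origin on the bench top (z = 0). Inner floor 12 mm above it. Side rails leave a channel 126 mm wide (x -63 to 63), their tops 24 mm above the bench. The wooden rear lip's inner face is at y = -200 mm.
- red_stop (a point): Middle of the inner face of the red end stop across the tray's front end, at the tray's x = 0, y = 215 mm, 18 mm above the bench; the stop's top is 24 mm above the bench. Axes as the tray's.
- bar (a point): Centre of the dark steel bar that bridges the channel, at the tray's y = -34 mm; 12 mm thick along y, underside 22 mm and top 46 mm above the bench: the 6 mm tile passes under it, the frames do not. Axes as the tray's.
- tile_face (a point): Centre of the top face (18 mm above the bench) of the loose blue glazed tile: 120 (x) x 240 (y) x 6 mm, 0.36 kg, flat in the tray, axes as the tray's. Its front end sticks out 70 to 105 mm past the bar, the rear half lies under the frames. Home: this point at the tray's y = 95 mm. Too wide to pinch and brittle: it cracks if the fingers bear on it with more than 35 N.
- pad (a point): Centre of the top of the black hard-rubber grip pad bonded on the tile's front end: 90 (x) x 50 (y) x 4 mm, 88 mm ahead of tile_face along y, top 22 mm above the bench, its front edge 7 mm behind the tile's. Friction 0.8; glaze on tray and frames 0.3 (both vary by a fifth). Pressed with 15 to 20 N the tile follows the fingertips; less may slip. It does not give: touch down at 10 mm/s or slower.
- frame_low_mid (a point): Centre of the lowest frame, dark wood, 116 mm (x) by 130 mm (y) by 18 mm, loose on the tile, 4 to 12 mm behind the steel bar. It slides forward against the bar as the tile is drawn, then sinks to the tray floor when the tile has gone.
- frame_mid_mid (a point): Centre of the middle frame, pale wood, same size, on the lowest.
- frame_top_mid (a point): Centre of the top frame, black, same size; its picture lies 6 mm below its rim.
- jar_mid (a point): Centre of the closed green glass jar (58 mm diameter, 85 mm tall, about 0.2 kg) standing on the top frame's picture.
- bowl: White bowl with buttons, 116 mm across, 40 mm tall, on the bench beside the tray; origin at the centre of its underside.
- spare_jar: Green glass jar with a metal lid, 68 mm diameter, 100 mm tall, on the bench; origin at the centre of its underside.
- tin: Yellow tin with a red lid, 93 by 68 by 44 mm, on the bench; origin at the centre of its underside.
There are look-alikes about, which are no part of the job. Leave any turquoise look-alike of the part that bears frame_mid_mid alone.

How it is judged:
By the outcome, as a careful person would: the job done as asked, in the order asked, and still so for the second after the job is handed in, with the robot touching nothing.
It also fails if it takes over 51 s, if anything falls off the work surface, if the arm or the gripper's body presses on something with over 40 N, if the wrist force passes 120 N, or if a joint passes its speed limit or range.

## Working session

There is one attempt and no reset: what is moved stays moved. The work goes in short steps, Python scripts to look and compute and a shell command to move; the robot and the scene stay as the last step left them, time stands still between calls to the robot, and variables do not carry over. Pictures are saved under pics/ and viewed, at most 10 in all, crops included, and the job is handed in when it is done.

```bash
mkdir -p pics; ls; python3 - <<'E'
from bench import bot
import cv2, numpy as np
o=bot.get_obs();print({k:np.round(v,3).tolist() for k,v in o.items()})
for n in("scene","top"):
    f=bot.grab_frame(n);cv2.imwrite(f"pics/{n}0.png",f["image"][:,:,::-1])
    np.savez(f"{n}0.npz",**f);print(n,f["fx"],f["cx"],f["cy"],np.round(f["cam_to_world"],3).tolist())
E
```

```text
pics
{'t': 0.0, 'joint_positions': [-1.21, 0.092, 1.232, -0.0, 1.82, -0.057], 'dq': [0.0, -0.0, -0.001, -0.0, 0.002, -0.001], 'effort': [0.002, -44.646, -40.644, 0.07, 0.029, -0.0], 'ee_pos': [0.243, -0.548, 0.19], 'tcp_rot': [[0.914, 0.406, -0.001], [0.406, -0.914, 0.002], [0.0, -0.002, -1.0]], 'contact_force': [0.02, 0.378, -0.057], 'torque': [0.008, 0.041, 0.016], 'finger_force': 0.0, 'opening': 1.001}
scene 437.23692696921194 257.7266795609214 192.74742559475482 [[0.25, 0.539, -0.804, 1.565], [0.968, -0.146, 0.203, -0.291], [-0.008, -0.829, -0.559, 0.754], [0.0, 0.0, 0.0, 1.0]]
top 347.9344185462382 249.59089060180628 192.66830045465684 [[0.005, -0.989, 0.146, 0.534], [-1.0, -0.002, 0.016, -0.046], [-0.016, -0.146, -0.989, 0.932], [0.0, 0.0, 0.0, 1.0]]
```

View pics/scene0.png

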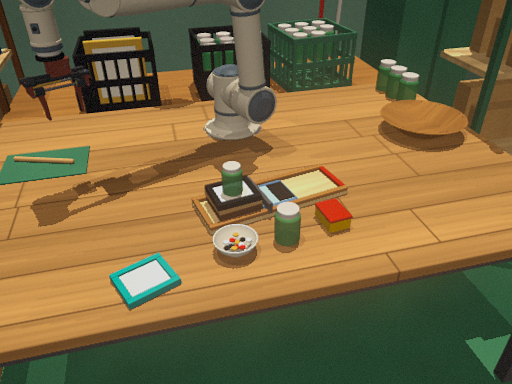

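View pics/top0.png

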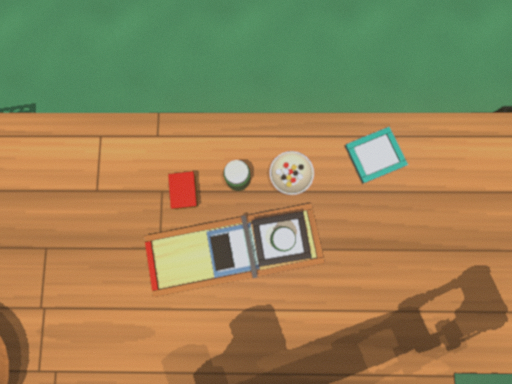

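The scene view shows the stack with its jar at about (232,185), the pad at (278,192) and the turquoise look-alike at (145,280). The top view shows the pad at about (222,251), the bar at (250,246), the stop at (151,264), the stack at (282,238) and the turquoise frame at (376,155). The turquoise frame lies alone on the bench, so I leave it. Next I enlarge both views.

```bash
python3 - <<'E'
import cv2
a=cv2.imread("pics/top0.png")[195:300,140:330];cv2.imwrite("pics/topc.png",cv2.resize(a,None,fx=4,fy=4,interpolation=2))
a=cv2.imread("pics/scene0.png")[150:240,185:355];cv2.imwrite("pics/scenec.png",cv2.resize(a,None,fx=4,fy=4,interpolation=2))
E
```

```text
(no output)
```

View pics/topc.png

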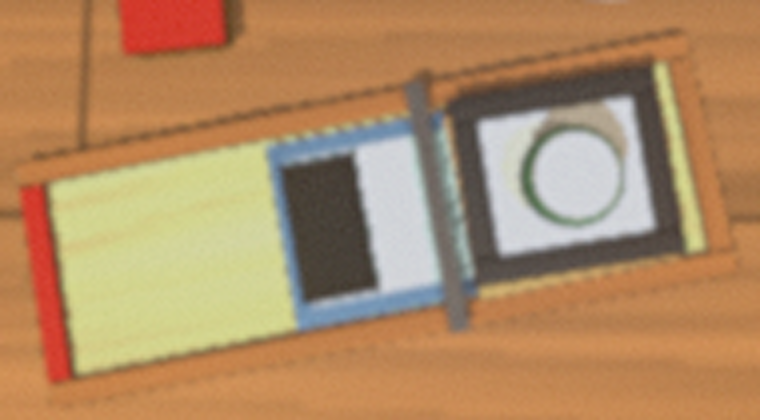

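View pics/scenec.png

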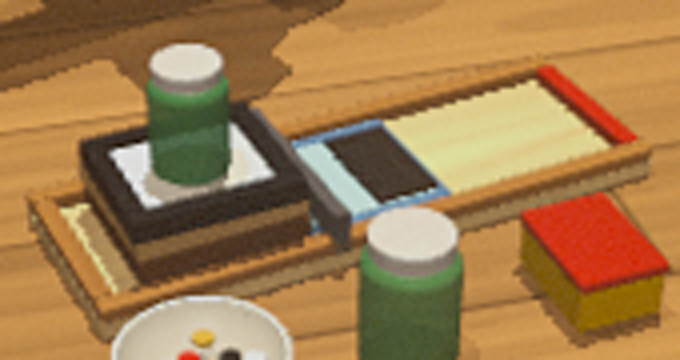

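The crops show the pad corners clearly in both views: top crop (282,167), (353,154), (378,288), (304,302), and scene crop (438,188), (385,203), (322,140), (376,128). The stop's inner edge runs (48,185)–(74,377) in the top crop. Next I triangulate these.

```bash
cat > h.py <<'E'
import numpy as np
def ray(f,p):
    T=f["cam_to_world"];d=T[:3,:3]@np.array([(p[0]-f["cx"])/f["fx"],(p[1]-f["cy"])/f["fy"],1]);return T[:3,3],d/np.linalg.norm(d)
def tri(fa,pa,fb,pb):
    a,u=ray(fa,pa);b,v=ray(fb,pb);s=np.linalg.lstsq(np.c_[u,-v],b-a,rcond=None)[0]
    return (a+s[0]*u+b+s[1]*v)/2,np.linalg.norm(a+s[0]*u-b-s[1]*v)
def plane(f,p,z):
    o,d=ray(f,p);return o+d*(z-o[2])/d[2]
E
python3 - <<'E'
from h import *
np.set_printoptions(precision=4,suppress=True)
t=np.load("top0.npz");s=np.load("scene0.npz")
T=lambda p:(p[0]/4+140-.4,p[1]/4+195-.4);S=lambda p:(p[0]/4+185-.4,p[1]/4+150-.4)
tp=[(282,167),(353,154),(378,288),(304,302)];sp=[(438,188),(385,203),(322,140),(376,128)]
for n,a,b in zip(["F+","B+","B-","F-"],tp,sp):
    X,g=tri(t,T(a),s,S(b));print(n,X,"gap",round(g,4),plane(t,T(a),.022),plane(s,S(b),.022))
P=[plane(t,T(a),.022) for a in tp];c=np.mean(P,0)
yv=P[0]+P[3]-P[1]-P[2];xv=P[0]+P[1]-P[2]-P[3];print("pad c",c,"len",np.linalg.norm(yv)/2,np.linalg.norm(xv)/2,"yaw of y",np.degrees(np.arctan2(yv[1],yv[0]))-90,"x",np.degrees(np.arctan2(xv[1],xv[0])))
print("scene c",np.mean([plane(s,S(b),.022) for b in sp],0))
Q=[plane(t,T(a),.022) for a in[(48,185),(74,377)]];print("stop top",Q,np.linalg.norm(Q[0]-Q[1]),np.mean(Q,0),np.degrees(np.arctan2(*(Q[0]-Q[1])[1::-1])))
rail=[plane(t,T(a),.024) for a in[(50,182),(652,66),(76,377),(705,248)]];print("inner edges",rail)
B=[plane(t,T(a),.046) for a in[(405,85),(430,80),(450,330),(468,325)]];print("bar",B)
Z=t["range_z"];print("depth pad z",[ (lambda r:(np.array(t["cam_to_world"])@np.r_[(np.array([(u-t["cx"])/t["fx"],(v-t["cy"])/t["fy"],1])*r),1])[:3])(Z[v,u]) for u,v in[(222,252),(180,260)]])
E
```

```text
F+ [0.5538 0.0737 0.0185] gap 0.0041 [0.5532 0.0712 0.022 ] [0.5588 0.074  0.022 ]
B+ [0.5627 0.0285 0.0191] gap 0.0066 [0.5618 0.0251 0.022 ] [0.5671 0.0306 0.022 ]
B- [0.4766 0.0077 0.0241] gap 0.0001 [0.4765 0.0079 0.022 ] [0.4734 0.0085 0.022 ]
F- [0.4672 0.0546 0.0215] gap 0.0015 [0.4674 0.0553 0.022 ] [0.4678 0.0536 0.022 ]
pad c [0.5147 0.0399 0.022 ] len 0.04756995322601486 0.08718504368447752 yaw of y 10.691898543708433 x 10.968568974057101
scene c [0.5168 0.0417 0.022 ]
stop top [array([0.541 , 0.2235, 0.022 ]), array([0.4198, 0.2013, 0.022 ])] 0.12323172561411326 [0.4804 0.2124 0.022 ] 10.390687013338729
inner edges [array([0.5429, 0.2217, 0.024 ]), array([ 0.6197, -0.1697,  0.024 ]), array([0.42  , 0.1995, 0.024 ]), array([ 0.5029, -0.2015,  0.024 ])]
bar [array([ 0.605 , -0.0094,  0.046 ]), array([ 0.6082, -0.0253,  0.046 ]), array([ 0.4527, -0.0386,  0.046 ]), array([ 0.4558, -0.0498,  0.046 ])]
depth pad z [array([0.5132, 0.0397, 0.0203]), array([0.4919, 0.15  , 0.0114])]
```

The pad centre comes out near (0.515, 0.040) with z about 0.021, against 22 mm in the text, and measures 87×48 mm against 90×50. Tray yaw is about 11.2°, and the pad sits about 176 mm from the stop, so the travel is about 144 mm. Everything fits the description. Next I move above the pad with the finger line across the tray.

```bash
python3 -m crank '[[0.4,[0.487,-0.427,0.0],[0,0,-77]],[0.4,[0.487,-0.427,0.0],[0,0,-77]],[0.4,[0.487,-0.427,0.0],[0,0,-77]],[0.4,[0.487,-0.427,0.0],[0,0,-77]],[0.4,[0.487,-0.427,0.0],[0,0,-77]],[0.4,[0.487,-0.427,0.0],[0,0,-77]],[0.4,[0.487,-0.427,0.0],[0,0,-77]],[0.4,[0.487,-0.427,0.0],[0,0,-77]]]'
```

```text
t: 1.1
ee_pos: [0.4537, -0.0926, 0.1905]
tcp_rot: [[-0.192, 0.981, 0.0], [0.981, 0.192, -0.0], [-0.0, 0.0, -1.0]]
contact_force: [1.4, -0.4, 0.4]
opening: 0.401
finger_force: 0.0
```

```bash
python3 -m crank '[[0.4,[0.118,0.086,0.02],[0,0,0]],[0.4,[0.118,0.086,0.05],[0,0,0]],[0.4,[0.118,0.086,0.09],[0,0,0]],[0.4,[0.118,0.086,0.125],[0,0,0]],[0.4,[0.118,0.086,0.14],[0,0,0]],[0.4,[0.118,0.086,0.145],[0,0,0]],[0.4,[0.118,0.086,0.145],[0,0,0]]]'
python3 - <<'E'
from bench import bot
import cv2
from h import *
f=bot.grab_frame("scene");np.savez("scene1.npz",**f)
a=f["image"][140:240,185:355,::-1];cv2.imwrite("pics/s1.png",cv2.resize(a,None,fx=4,fy=4,interpolation=2))
o=bot.get_obs();print(o["contact_force"],o["ee_pos"])
E
```

```text
t: 1.98
ee_pos: [0.5161, 0.0372, 0.0471]
tcp_rot: [[-0.189, 0.982, 0.002], [0.982, 0.189, 0.0], [-0.0, 0.002, -1.0]]
contact_force: [0.2, 0.4, -0.4]
opening: 0.398
finger_force: 0.0
[ 0.44717125 -1.17011228  0.68495371] [0.51631803 0.03718581 0.04754653]
```

View pics/s1.png

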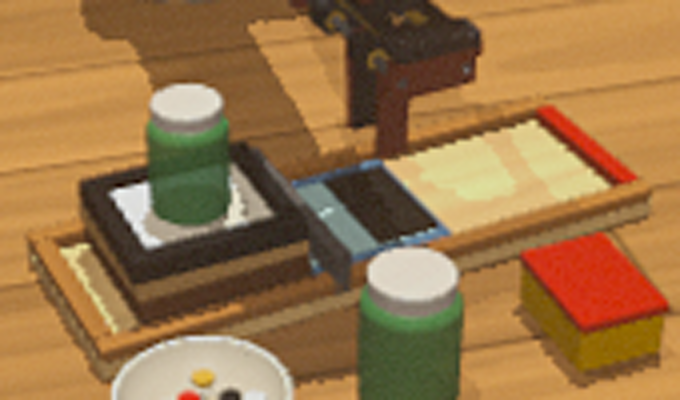

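The fingertip shows at about crop (392,155), with the pad at about (385,205). I check this by projecting the measured TCP.

```bash
python3 - <<'E'
from h import *
import cv2
f=np.load("scene1.npz");W=np.linalg.inv(f["cam_to_world"])
e=np.array([.5163,.0372,.0475]);y=np.array([.982,.189,0]);x=np.array([-.189,.982,0])
for k in(-.03,-.018,0,.018,.03):
    c=W@np.r_[e+k*y,1];print(k,(f["fx"]*c[0]/c[2]+f["cx"]-185)*4,(f["fy"]*c[1]/c[2]+f["cy"]-140)*4)
Z=f["range_z"];T=f["cam_to_world"]
for u,v in[(392,150),(400,130),(360,115),(400,60)]:
    u=u//4+185;v=v//4+140;r=Z[v,u];print(T@np.r_[np.array([(u-f["cx"])/f["fx"],(v-f["cy"])/f["fy"],1])*r,1])
E
```

```text
-0.03 354.41497720531356 155.16888874649635
-0.018 361.67358292106474 162.77883053405833
0 372.74949258236893 174.39084406220957
0.018 384.0573015150608 186.24598141123568
0.03 391.7282955548915 194.28827222876419
[0.53884357 0.04430496 0.08306699 1.        ]
[0.54186325 0.0489147  0.10104955 1.        ]
[0.49413382 0.03316882 0.08948604 1.        ]
[0.61036317 0.02463846 0.1969666  1.        ]
```

```bash
python3 - <<'E'
from h import *
f=np.load("scene1.npz");Z=f["range_z"];T=f["cam_to_world"]
for cv in range(140,215,8):
  for cu in (364,384,392):
    u=cu//4+185;v=cv//4+140;r=Z[v,u];print(cu,cv,np.round(T@np.r_[np.array([(u-f["cx"])/f["fx"],(v-f["cy"])/f["fy"],1])*r,1],3)[:3],f["image"][v,u],end=" | ")
  print()
from bench import bot;print(bot.tcp_to_grasp)
E
```

```text
364 140 [0.433 0.055 0.025] [175 122  56] | 384 140 [0.536 0.039 0.089] [86 53 35] | 392 140 [0.54  0.044 0.09 ] [88 50 38] | 
364 148 [0.446 0.052 0.026] [175 118  57] | 384 148 [0.543 0.037 0.087] [86 49 29] | 392 148 [0.539 0.044 0.083] [82 43 27] | 
364 156 [0.444 0.052 0.017] [109  69  28] | 384 156 [0.446 0.068 0.016] [113  73  42] | 392 156 [0.445 0.075 0.014] [112  83  51] | 
364 164 [0.457 0.048 0.018] [106 138 161] | 384 164 [0.463 0.063 0.02 ] [183 162 135] | 392 164 [0.459 0.071 0.016] [226 188 124] | 
364 172 [0.476 0.043 0.024] [54 41 26] | 384 172 [0.477 0.059 0.021] [62 57 54] | 392 172 [0.477 0.065 0.02 ] [182 161 134] | 
364 180 [0.49  0.039 0.026] [51 39 26] | 384 180 [0.491 0.054 0.024] [66 52 42] | 392 180 [0.494 0.06  0.025] [62 53 54] | 
364 188 [0.498 0.036 0.024] [57 45 34] | 384 188 [0.501 0.051 0.023] [67 57 43] | 392 188 [0.505 0.056 0.025] [65 54 43] | 
364 196 [0.511 0.032 0.026] [54 40 32] | 384 196 [0.517 0.046 0.027] [65 51 41] | 392 196 [0.517 0.053 0.026] [64 54 41] | 
364 204 [0.514 0.032 0.02 ] [54 46 35] | 384 204 [0.521 0.045 0.022] [64 49 42] | 392 204 [0.528 0.049 0.026] [69 54 46] | 
364 212 [0.53  0.027 0.024] [58 42 35] | 384 212 [0.532 0.042 0.023] [61 47 38] | 392 212 [0.536 0.047 0.025] [66 52 42] | 
0.0187
```

The picture shows the tips ending at z ≈ 0.08, but the state says 0.047. I take another frame to see whether it was latency.

```bash
python3 - <<'E'
from bench import bot
import cv2
from h import *
o=bot.get_obs();print(o["ee_pos"],o["t"])
for n in("scene","top"):
    f=bot.grab_frame(n);np.savez(n+"2.npz",**f)
    a=f["image"][140:240,215:315,::-1] if n=="scene" else f["image"][200:280,170:290,::-1]
    cv2.imwrite(f"pics/{n}2.png",cv2.resize(a,None,fx=4,fy=4,interpolation=2))
a=cv2.imread("pics/scene2.png");b=cv2.imread("pics/top2.png");b=cv2.resize(b,None,fx=.83,fy=.83)
c=np.zeros((400,800,3),np.uint8);c[:,:400]=a;c[:b.shape[0],400:400+b.shape[1]]=b;cv2.imwrite("pics/both2.png",c);print(b.shape)
o=bot.get_obs();print(o["ee_pos"],o["t"],o["joint_positions"])
E
```

```text
[0.51631803 0.03718581 0.04754653] 2.025
(266, 398, 3)
[0.51634328 0.03729411 0.04751669] 2.125 [ 6.35056921e-03 -1.14945257e-01  1.68875424e+00  3.75260626e-05
  1.56490227e+00 -1.83953617e-01]
```

View pics/both2.png

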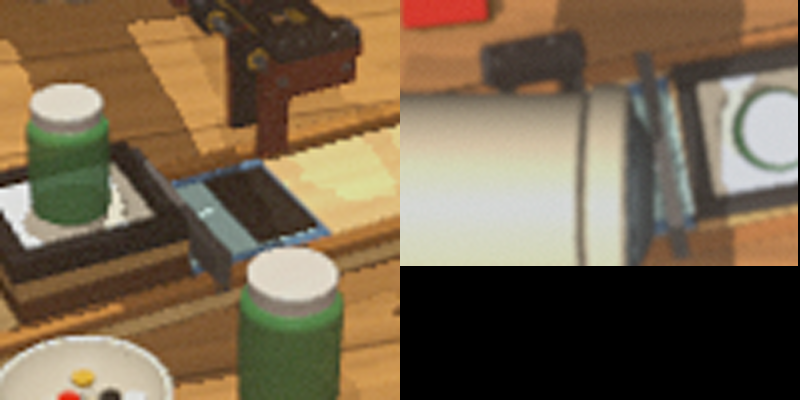

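The frames agree with each other, so it isn't latency: in xy the fingers are over the pad, but the visible tips end about 30 mm higher than the TCP reading. I don't know which is right, so I creep down under 10 mm/s and let the force reading tell me when contact happens.

```bash
python3 -m crank '[[0.4,[0.003,0,0.002],[0,0,0]],[0.4,[0.003,0,0.004],[0,0,0]],[0.4,[0.003,0,0.006],[0,0,0]],[0.4,[0.003,0,0.008],[0,0,0]],[0.4,[0.003,0,0.010],[0,0,0]],[0.4,[0.003,0,0.012],[0,0,0]],[0.4,[0.003,0,0.014],[0,0,0]],[0.4,[0.003,0,0.015],[0,0,0]]]'; python3 -m crank '[[0.4,[0,0,0.001],[0,0,0]],[0.4,[0,0,0.002],[0,0,0]],[0.4,[0,0,0.003],[0,0,0]],[0.4,[0,0,0.004],[0,0,0]],[0.4,[0,0,0.005],[0,0,0]]]'
```

```text
t: 3.12
ee_pos: [0.5147, 0.0405, 0.0306]
tcp_rot: [[-0.19, 0.982, -0.0], [0.982, 0.19, -0.0], [0.0, -0.0, -1.0]]
contact_force: [0.0, -0.5, -0.3]
opening: 0.401
finger_force: 0.0
t: 3.75
ee_pos: [0.5148, 0.0405, 0.0257]
tcp_rot: [[-0.19, 0.982, 0.0], [0.982, 0.19, 0.0], [-0.0, 0.0, -1.0]]
contact_force: [-0.0, -0.4, 0.1]
opening: 0.398
finger_force: 0.0
```

```bash
python3 -m crank '[[0.4,[0,0,0.001],[0,0,0]],[0.4,[0,0,0.002],[0,0,0]]]'; python3 -m crank '[[0.4,[0,0,0.0007],[0,0,0]],[0.4,[0,0,0.0014],[0,0,0]]]';python3 -c "
from bench import bot
print(bot.get_obs()['contact_force'],bot.get_obs()['ee_pos'])"
```

```text
t: 4.0
ee_pos: [0.5148, 0.0405, 0.0237]
tcp_rot: [[-0.19, 0.982, 0.0], [0.982, 0.19, 0.0], [0.0, 0.0, -1.0]]
contact_force: [-0.1, -1.2, -0.2]
opening: 0.404
finger_force: 0.0
t: 4.25
ee_pos: [0.5148, 0.0405, 0.0223]
tcp_rot: [[-0.19, 0.982, 0.0], [0.982, 0.19, -0.0], [-0.0, 0.0, -1.0]]
contact_force: [-0.3, 0.1, -0.4]
opening: 0.4
finger_force: 0.0
[-0.34351645  0.05255204 -0.41071737] [0.51480485 0.04052411 0.02228985]
```

```bash
python3 -m crank '[[0.4,[0,0,0.0003],[0,0,0]],[0.4,[0,0,0.0006],[0,0,0]]]'; python3 -m crank '[[0.4,[0,0,0.0003],[0,0,0]],[0.4,[0,0,0.0006],[0,0,0]]]'
```

```text
t: 4.5
ee_pos: [0.5148, 0.0405, 0.0217]
tcp_rot: [[-0.19, 0.982, 0.0], [0.982, 0.19, -0.0], [-0.0, 0.0, -1.0]]
contact_force: [-0.0, -0.7, -0.9]
opening: 0.4
finger_force: 0.0
t: 4.75
ee_pos: [0.5148, 0.0405, 0.0211]
tcp_rot: [[-0.19, 0.982, 0.0], [0.982, 0.19, 0.0], [0.0, 0.0, -1.0]]
contact_force: [-0.1, 0.0, 0.1]
opening: 0.4
finger_force: 0.0
```

```bash
python3 -m crank '[[0.4,[0,0,0.0004],[0,0,0]],[0.4,[0,0,0.0008],[0,0,0]]]'; python3 -m crank '[[0.4,[0,0,0.0004],[0,0,0]],[0.4,[0,0,0.0008],[0,0,0]]]'; python3 - <<'E'
from bench import bot
import cv2
from h import *
f=bot.grab_frame("scene");np.savez("scene3.npz",**f)
a=f["image"][110:200,215:335,::-1];cv2.imwrite("pics/s3.png",cv2.resize(a,None,fx=6,fy=6,interpolation=2))
E
```

```text
t: 5.0
ee_pos: [0.5148, 0.0405, 0.0203]
tcp_rot: [[-0.19, 0.982, -0.0], [0.982, 0.19, -0.0], [-0.0, -0.0, -1.0]]
contact_force: [0.8, 0.0, 0.2]
opening: 0.4
finger_force: 0.0
t: 5.25
ee_pos: [0.5148, 0.0405, 0.0195]
tcp_rot: [[-0.19, 0.982, 0.0], [0.982, 0.19, -0.0], [-0.0, -0.0, -1.0]]
contact_force: [-0.5, 0.0, -0.3]
opening: 0.397
finger_force: 0.0
```

View pics/s3.png

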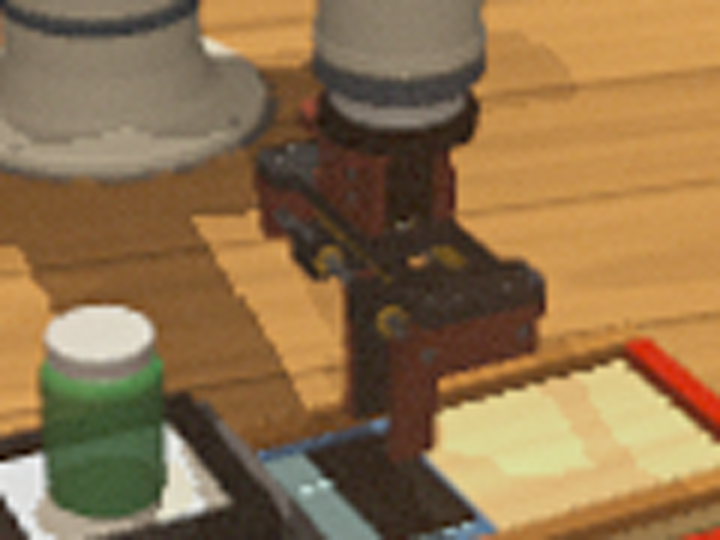

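The near finger ends at crop (410,458), clearly short of where a tip on the pad would appear. I check the tip heights by depth.

```bash
python3 - <<'E'
from h import *
f=np.load("scene3.npz");Z=f["range_z"];T=f["cam_to_world"]
for cu,cv in[(410,400),(410,425),(410,440),(410,448),(415,455),(365,380),(365,400),(365,408),(460,345),(500,345)]:
    u=round(cu/6+215-.4);v=round(cv/6+110-.4);r=Z[v,u];print(cu,cv,np.round(T@np.r_[np.array([(u-f["cx"])/f["fx"],(v-f["cy"])/f["fy"],1])*r,1],3)[:3],f["image"][v,u])
from bench import bot;o=bot.get_obs();print(o['t'],o['ee_pos'],o['effort'],o['contact_force'])
print([a for a in dir(bot) if a[0]!='_'])
E
```

```text
410 400 [0.543 0.043 0.089] [90 52 41]
410 425 [0.543 0.043 0.076] [85 50 34]
410 440 [0.545 0.043 0.066] [85 47 34]
410 448 [0.539 0.045 0.059] [88 54 34]
415 455 [0.54  0.048 0.055] [81 48 33]
365 380 [0.5   0.032 0.076] [48 41 29]
365 400 [0.501 0.032 0.066] [52 41 32]
365 408 [0.499 0.032 0.058] [47 38 25]
460 345 [0.595 0.048 0.148] [88 49 34]
500 345 [0.589 0.07  0.141] [92 52 37]
5.3 [0.5147661  0.04052607 0.01944384] [-5.34841492e-04 -3.55232120e+01 -3.98773956e+01  6.94706314e-02
  2.60302360e-02  4.45626051e-05] [-0.66161817 -0.26941803  0.00621201]
['Unreachable', 'finish_job', 'get_obs', 'grab_frame', 'tcp_to_grasp']
```

Depth puts the tips at about z = 0.052, so the TCP height reading is about 30 mm too low. The real gap to the pad is roughly 28 mm, and the force still reads zero. I keep going down, more slowly near the end.

```bash
python3 -m crank '[[0.4,[0,0,0.001],[0,0,0]],[0.4,[0,0,0.002],[0,0,0]],[0.4,[0,0,0.003],[0,0,0]],[0.4,[0,0,0.004],[0,0,0]],[0.4,[0,0,0.005],[0,0,0]],[0.4,[0,0,0.006],[0,0,0]],[0.4,[0,0,0.007],[0,0,0]],[0.4,[0,0,0.008],[0,0,0]]]' | head -4;  python3 -m crank '[[0.4,[0,0,0.001],[0,0,0]],[0.4,[0,0,0.002],[0,0,0]],[0.4,[0,0,0.003],[0,0,0]],[0.4,[0,0,0.004],[0,0,0]],[0.4,[0,0,0.005],[0,0,0]],[0.4,[0,0,0.006],[0,0,0]],[0.4,[0,0,0.007],[0,0,0]],[0.4,[0,0,0.008],[0,0,0]]]' | head -4
python3 - <<'E'
from h import *
from bench import bot
import cv2
f=bot.grab_frame("scene");Z=f["range_z"];T=f["cam_to_world"]
v,u=np.mgrid[150:200,260:300];r=Z[v,u]
P=np.stack([(u-f["cx"])/f["fx"]*r,(v-f["cy"])/f["fy"]*r,r,np.ones_like(r)],-1)@T.T
c=283;
for k in range(20,50): print(150+k,np.round(P[k,c-260,:3],3),f["image"][150+k,c])
E
```

```text
t: 6.3
ee_pos: [0.5148, 0.0405, 0.0115]
tcp_rot: [[-0.19, 0.982, -0.0], [0.982, 0.19, 0.0], [0.0, -0.0, -1.0]]
contact_force: [0.8, -0.3, 0.1]
t: 7.3
ee_pos: [0.5148, 0.0405, 0.0035]
tcp_rot: [[-0.19, 0.982, 0.0], [0.982, 0.19, 0.0], [0.0, 0.0, -1.0]]
contact_force: [0.8, 0.0, -0.7]
170 [0.595 0.025 0.142] [82 52 34]
171 [0.599 0.024 0.142] [80 51 37]
172 [0.599 0.024 0.138] [85 52 45]
173 [0.598 0.025 0.134] [83 48 35]
174 [0.597 0.025 0.131] [83 46 27]
175 [0.601 0.024 0.13 ] [84 48 30]
176 [0.6   0.024 0.126] [87 50 34]
177 [0.599 0.025 0.122] [88 55 44]
178 [0.599 0.025 0.119] [87 50 39]
179 [0.543 0.043 0.079] [85 49 37]
180 [0.542 0.043 0.075] [87 51 39]
181 [0.542 0.044 0.071] [82 45 28]
182 [0.539 0.045 0.066] [87 54 37]
183 [0.542 0.044 0.065] [85 48 37]
184 [0.542 0.044 0.061] [85 53 34]
185 [0.544 0.043 0.059] [86 54 35]
186 [0.542 0.044 0.054] [85 52 34]
187 [0.544 0.044 0.052] [87 54 39]
188 [0.538 0.045 0.044] [88 48 34]
189 [0.54  0.045 0.042] [88 50 36]
190 [0.538 0.046 0.037] [74 42 28]
191 [0.524 0.05  0.023] [61 46 35]
192 [0.531 0.048 0.025] [55 44 33]
193 [0.537 0.046 0.025] [59 43 34]
194 [0.538 0.046 0.023] [55 43 32]
195 [0.544 0.044 0.023] [56 44 27]
196 [0.55  0.042 0.024] [56 44 31]
197 [0.554 0.041 0.023] [59 44 34]
198 [0.562 0.039 0.025] [54 44 28]
199 [0.559 0.04  0.02 ] [62 59 45]
```

The tip is now at about 0.036, so roughly 12 mm remains.

```bash
python3 -m crank '[[0.4,[0,0,0.001],[0,0,0]],[0.4,[0,0,0.002],[0,0,0]],[0.4,[0,0,0.003],[0,0,0]],[0.4,[0,0,0.004],[0,0,0]],[0.4,[0,0,0.005],[0,0,0]],[0.4,[0,0,0.006],[0,0,0]],[0.4,[0,0,0.007],[0,0,0]]]' | sed -n '2p;4p'; python3 -m crank '[[0.4,[0,0,0.0005],[0,0,0]],[0.4,[0,0,0.001],[0,0,0]]]' | sed -n '2p;4p'; python3 -m crank '[[0.4,[0,0,0.0005],[0,0,0]],[0.4,[0,0,0.001],[0,0,0]]]' | sed -n '2p;4p'
```

```text
ee_pos: [0.5148, 0.0405, -0.0036]
contact_force: [-0.7, -0.1, -0.4]
ee_pos: [0.5148, 0.0405, -0.0045]
contact_force: [-0.3, 0.0, 0.0]
ee_pos: [0.5148, 0.0405, -0.0055]
contact_force: [0.1, 0.4, 0.1]
```

```bash
for i in 1; do python3 -m crank '[[0.4,[0,0,0.0005],[0,0,0]],[0.4,[0,0,0.001],[0,0,0]]]' | sed -n '2p;4p'; done; python3 -m crank '[[0.4,[0,0,0.0004],[0,0,0]],[0.4,[0,0,0.0008],[0,0,0]]]' | sed -n '2p;4p'; python3 - <<'E'
from h import *
from bench import bot
f=bot.grab_frame("scene");Z=f["range_z"];T=f["cam_to_world"]
v,u=np.mgrid[150:200,260:300];r=Z[v,u]
P=np.stack([(u-f["cx"])/f["fx"]*r,(v-f["cy"])/f["fy"]*r,r,np.ones_like(r)],-1)@T.T
for k in range(36,48): print(150+k,np.round(P[k,23,:3],3),f["image"][150+k,283])
E
```

```text
ee_pos: [0.5148, 0.0405, -0.0065]
contact_force: [0.8, -0.4, 0.3]
ee_pos: [0.5148, 0.0405, -0.0073]
contact_force: [-0.5, 0.5, 0.3]
186 [0.542 0.044 0.054] [82 49 30]
187 [0.542 0.044 0.05 ] [86 51 34]
188 [0.542 0.044 0.047] [85 49 36]
189 [0.539 0.045 0.041] [82 47 33]
190 [0.541 0.045 0.039] [82 46 25]
191 [0.54  0.045 0.035] [86 49 34]
192 [0.537 0.046 0.029] [90 56 40]
193 [0.541 0.045 0.028] [76 47 32]
194 [0.538 0.046 0.023] [61 44 33]
195 [0.546 0.044 0.024] [51 36 31]
196 [0.553 0.041 0.026] [60 49 36]
197 [0.556 0.041 0.025] [52 39 27]
```

```bash
for k in 1; do python3 -m crank '[[0.4,[0,0,0.0003],[0,0,0]],[0.4,[0,0,0.0006],[0,0,0]]]' | sed -n '2p;4p';python3 -m crank '[[0.4,[0,0,0.0002],[0,0,0]],[0.4,[0,0,0.0004],[0,0,0]]]' | sed -n '2p;4p';python3 -m crank '[[0.4,[0,0,0.0002],[0,0,0]],[0.4,[0,0,0.0004],[0,0,0]]]' | sed -n '2p;4p'; done
```

```text
ee_pos: [0.5148, 0.0405, -0.0079]
contact_force: [0.5, 0.1, 0.2]
ee_pos: [0.5148, 0.0406, -0.0083]
contact_force: [-0.9, -1.0, -0.0]
ee_pos: [0.5148, 0.0405, -0.0087]
contact_force: [0.4, -0.3, 0.6]
```

```bash
python3 -m crank '[[0.4,[0,0,0.0002],[0,0,0]],[0.4,[0,0,0.0004],[0,0,0]]]' | sed -n '2p;4p';python3 -m crank '[[0.4,[0,0,0.0002],[0,0,0]],[0.4,[0,0,0.0004],[0,0,0]]]' | sed -n '2p;4p'
```

```text
ee_pos: [0.5148, 0.0406, -0.0091]
contact_force: [-0.6, 0.2, 0.5]
ee_pos: [0.5148, 0.0406, -0.0095]
contact_force: [-0.2, -0.4, 0.2]
```

```bash
python3 -m crank '[[0.4,[0,0,0.0002],[0,0,0]],[0.4,[0,0,0.0004],[0,0,0]]]' | sed -n '1,2p;4p'
```

```text
t: 10.78
ee_pos: [0.5148, 0.0405, -0.0095]
contact_force: [-1.8, -1.3, 2.4]
```

Contact is at a reading of −0.0095. Next I build up the press in small steps.

```bash
python3 -m crank '[[0.4,[0,0,0.0003],[0,0,0]],[0.4,[0,0,0.0003],[0,0,0]]]' | sed -n '1,2p;4p'
```

```text
t: 11.02
ee_pos: [0.5149, 0.0406, -0.0096]
contact_force: [-2.6, -0.1, 5.7]
```

```bash
python3 -m crank '[[0.4,[0,0,0.0005],[0,0,0]],[0.4,[0,0,0.001],[0,0,0]],[0.4,[0,0,0.001],[0,0,0]]]' | sed -n '1,2p;4p'
```

```text
t: 11.4
ee_pos: [0.5153, 0.0406, -0.0096]
contact_force: [-4.0, 0.6, 10.2]
```

```bash
python3 -m crank '[[0.4,[0,-0.0003,0.0006],[0,0,0]],[0.4,[0,-0.0006,0.0013],[0,0,0]],[0.4,[0,-0.0006,0.0013],[0,0,0]]]' | sed -n '1,2p;4p'
```

```text
t: 11.78
ee_pos: [0.5153, 0.0406, -0.0096]
contact_force: [-4.7, 1.0, 14.8]
```

```bash
python3 -m crank '[[0.4,[0,-0.0003,0.0005],[0,0,0]],[0.4,[0,-0.0006,0.001],[0,0,0]],[0.4,[0,-0.0006,0.001],[0,0,0]]]' | sed -n '1,2p;4p'; python3 -m crank '[[0.4,[0.001,0,0],[0,0,0]],[0.4,[0.003,0,0],[0,0,0]],[0.4,[0.005,0,0],[0,0,0]],[0.4,[0.007,0,0],[0,0,0]]]' | sed -n '1,2p;4p'
```

```text
t: 12.15
ee_pos: [0.5154, 0.0406, -0.0097]
contact_force: [-5.7, 1.1, 17.0]
t: 12.65
ee_pos: [0.5157, 0.0455, -0.0096]
contact_force: [1.4, -5.6, 13.6]
```

```bash
python3 -m crank '[[0.4,[0.001,0,0.0006],[0,0,0]],[0.4,[0.003,0,0.0012],[0,0,0]],[0.4,[0.005,0,0.0012],[0,0,0]],[0.4,[0.007,0,0.0012],[0,0,0]],[0.4,[0.009,0,0.0012],[0,0,0]],[0.4,[0.011,0,0.0012],[0,0,0]]]' | sed -n '1,2p;4p'
python3 - <<'E'
from bench import bot
import cv2,numpy as np
f=bot.grab_frame("scene");np.savez("scene4.npz",**f)
a=f["image"][130:230,185:355,::-1];cv2.imwrite("pics/s4.png",cv2.resize(a,None,fx=4,fy=4,interpolation=2))
o=bot.get_obs();print(o["t"],o["ee_pos"],o["contact_force"])
E
```

```text
t: 13.4
ee_pos: [0.5147, 0.0556, -0.0096]
contact_force: [2.2, -8.2, 17.5]
13.45 [ 0.51464297  0.05584765 -0.00960884] [ 1.8120791  -7.66689075 17.89994238]
```

View pics/s4.png

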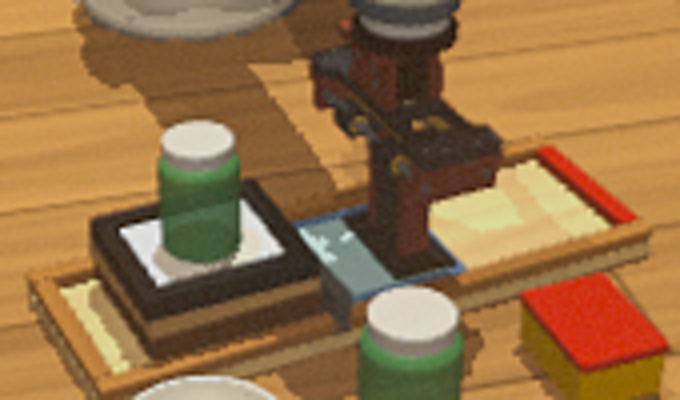

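The tile's front corner has moved to crop (466,270), about 13–15 mm, so it is following the fingertips. The frames have slid up to the bar and the jar is upright. I keep drawing.

```bash
python3 -m crank '[[0.4,[0.0025,0,0],[0,0,0]],[0.4,[0.005,0,0],[0,0,0]],[0.4,[0.0075,0,0],[0,0,0]],[0.4,[0.010,0,0],[0,0,0]],[0.4,[0.0125,0,0],[0,0,0]],[0.4,[0.015,0,0],[0,0,0]],[0.4,[0.0175,0,0],[0,0,0]],[0.4,[0.020,0,0],[0,0,0]]]' | sed -n '1,4p'
```

```text
t: 14.45
ee_pos: [0.5109, 0.0754, -0.0096]
tcp_rot: [[-0.189, 0.982, 0.011], [0.982, 0.189, -0.004], [-0.006, 0.01, -1.0]]
contact_force: [1.7, -8.3, 17.9]
```

```bash
python3 -m crank '[[0.4,[0.003,0,0],[0,0,0]],[0.4,[0.006,0,0],[0,0,0]],[0.4,[0.009,0,0],[0,0,0]],[0.4,[0.012,0,0],[0,0,0]],[0.4,[0.015,0,0],[0,0,0]],[0.4,[0.018,0,0],[0,0,0]],[0.4,[0.021,0,0],[0,0,0]],[0.4,[0.024,0,0],[0,0,0]]]' | sed -n '1,4p'
```

```text
t: 15.45
ee_pos: [0.5064, 0.099, -0.0096]
tcp_rot: [[-0.189, 0.982, 0.011], [0.982, 0.189, -0.004], [-0.006, 0.01, -1.0]]
contact_force: [2.5, -8.2, 17.9]
```

```bash
python3 -m crank '[[0.4,[0.003,0,0],[0,0,0]],[0.4,[0.006,0,0],[0,0,0]],[0.4,[0.009,0,0],[0,0,0]],[0.4,[0.012,0,0],[0,0,0]],[0.4,[0.015,0,0],[0,0,0]],[0.4,[0.018,0,0],[0,0,0]],[0.4,[0.021,0,0],[0,0,0]],[0.4,[0.024,0,0],[0,0,0]]]' | sed -n '1,4p'
```

```text
t: 16.45
ee_pos: [0.5015, 0.1232, -0.0096]
tcp_rot: [[-0.189, 0.982, 0.01], [0.982, 0.189, -0.002], [-0.004, 0.009, -1.0]]
contact_force: [0.5, -7.0, 19.0]
```

```bash
python3 -m crank '[[0.4,[0.003,0,0],[0,0,0]],[0.4,[0.006,0,-0.0002],[0,0,0]],[0.4,[0.009,0,-0.0002],[0,0,0]],[0.4,[0.012,0,-0.0002],[0,0,0]],[0.4,[0.015,0,-0.0002],[0,0,0]],[0.4,[0.018,0,-0.0002],[0,0,0]],[0.4,[0.021,0,-0.0003],[0,0,0]],[0.4,[0.024,0,-0.0003],[0,0,0]]]' | sed -n '1,2p;4p'; python3 - <<'E'
from bench import bot
import cv2,numpy as np
f=bot.grab_frame("scene");np.savez("scene5.npz",**f)
a=f["image"][130:230,185:355,::-1];cv2.imwrite("pics/s5.png",cv2.resize(a,None,fx=4,fy=4,interpolation=2))
E
```

```text
t: 17.45
ee_pos: [0.4967, 0.1471, -0.0096]
contact_force: [1.1, -7.3, 17.9]
```

View pics/s5.png

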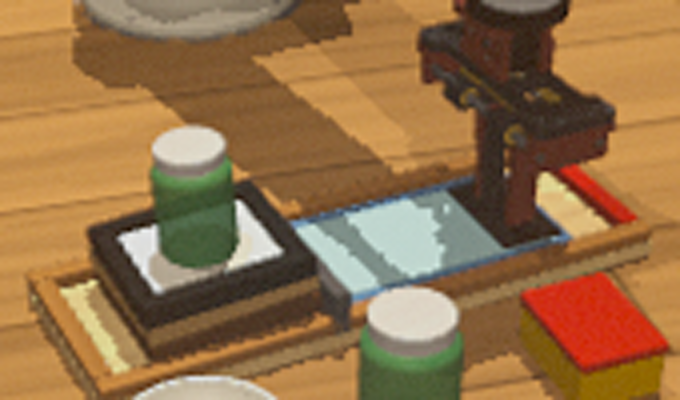

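The tile is under the fingers, with its front corner at crop (567,240) and about 35 mm to go. The stack and jar are upright. I carry on and then creep up to the stop.

```bash
python3 -m crank '[[0.4,[0.003,0,0],[0,0,0]],[0.4,[0.006,0,0],[0,0,0]],[0.4,[0.009,0,0],[0,0,0]],[0.4,[0.012,0,0],[0,0,0]],[0.4,[0.015,0,0],[0,0,0]],[0.4,[0.018,0,0],[0,0,0]],[0.4,[0.020,0,0],[0,0,0]],[0.4,[0.022,0,0],[0,0,0]]]' | sed -n '1,2p;4p'
```

```text
t: 18.5
ee_pos: [0.4924, 0.1688, -0.0096]
contact_force: [0.6, -6.9, 18.2]
```

```bash
python3 -m crank '[[0.4,[0.001,0,0],[0,0,0]],[0.4,[0.002,0,0],[0,0,0]],[0.4,[0.003,0,0],[0,0,0]],[0.4,[0.004,0,0],[0,0,0]],[0.4,[0.005,0,0],[0,0,0]],[0.4,[0.006,0,0],[0,0,0]]]' | sed -n '1,2p;4p'
```

```text
t: 19.25
ee_pos: [0.4911, 0.1751, -0.0096]
contact_force: [0.0, -5.3, 18.5]
```

```bash
python3 -m crank '[[0.4,[0.001,0,0],[0,0,0]],[0.4,[0.002,0,0],[0,0,0]],[0.4,[0.003,0,0],[0,0,0]],[0.4,[0.004,0,0],[0,0,0]]]' | sed -n '1,2p;4p';python3 -m crank '[[0.4,[0.001,0,0],[0,0,0]],[0.4,[0.002,0,0],[0,0,0]]]' | sed -n '1,2p;4p'
```

```text
t: 19.75
ee_pos: [0.4904, 0.179, -0.0096]
contact_force: [1.2, -5.9, 18.0]
t: 20.0
ee_pos: [0.49, 0.181, -0.0096]
contact_force: [0.4, -6.3, 18.8]
```

```bash
python3 -m crank '[[0.4,[0.001,0,0],[0,0,0]],[0.4,[0.002,0,0],[0,0,0]]]' | sed -n '1,2p;4p'
```

```text
t: 20.25
ee_pos: [0.4896, 0.183, -0.0096]
contact_force: [-0.5, -6.4, 19.1]
```

```bash
python3 -m crank '[[0.4,[0.001,0,0],[0,0,0]],[0.4,[0.002,0,-0.0001],[0,0,0]]]' | sed -n '1,2p;4p'; python3 -m crank '[[0.4,[0.001,0,0],[0,0,0]],[0.4,[0.002,0,-0.0001],[0,0,0]]]' | sed -n '1,2p;4p'
```

```text
t: 20.5
ee_pos: [0.4896, 0.184, -0.0096]
contact_force: [2.8, -9.9, 17.3]
t: 20.75
ee_pos: [0.4897, 0.1843, -0.0096]
contact_force: [2.7, -10.6, 18.0]
```

```bash
python3 -m crank '[[0.4,[0.0005,0,0],[0,0,0]],[0.4,[0.001,0,0],[0,0,0]]]' | sed -n '1,2p;4p'; python3 - <<'E'
from h import *
from bench import bot
f=bot.grab_frame("scene");Z=f["range_z"];T=f["cam_to_world"]
import cv2;cv2.imwrite("pics/s6.png",f["image"][:,:,::-1])
# walk along tray y at x=+50mm from y=180 to 225, z=.018
O=np.array([.522,.0015,0]);yv=np.array([-.192,.981,0]);xv=np.array([.981,.192,0]);W=np.linalg.inv(T)
for xx in(.05,-.05):
  for y in range(196,226,3):
    c=W@np.r_[O+y/1000*yv+xx*xv+[0,0,.018],1];u=f["fx"]*c[0]/c[2]+f["cx"];v=f["fy"]*c[1]/c[2]+f["cy"]
    print(xx,y,round(u,1),round(v,1),f["image"][round(v),round(u)])
E
```

```text
t: 21.0
ee_pos: [0.4896, 0.1851, -0.0096]
contact_force: [4.0, -15.2, 17.8]
0.05 196 331.5 186.9 [78 83 89]
0.05 199 332.4 186.7 [78 83 89]
0.05 202 333.2 186.5 [86 90 91]
0.05 205 334.0 186.2 [85 93 92]
0.05 208 334.8 186.0 [ 93 115 138]
0.05 211 335.6 185.7 [102 131 159]
0.05 214 336.5 185.5 [102 131 159]
0.05 217 337.3 185.3 [ 99 122 147]
0.05 220 338.1 185.0 [96 85 99]
0.05 223 338.9 184.8 [113  47  45]
-0.05 196 314.3 171.8 [64 50 44]
-0.05 199 315.1 171.6 [87 54 42]
-0.05 202 315.9 171.3 [65 43 33]
-0.05 205 316.7 171.1 [61 52 40]
-0.05 208 317.5 170.9 [61 52 40]
-0.05 211 318.3 170.7 [60 48 38]
-0.05 214 319.0 170.5 [58 45 34]
-0.05 217 319.8 170.3 [57 48 36]
-0.05 220 320.6 170.1 [71 45 39]
-0.05 223 321.4 169.9 [71 45 39]
```

Blue runs straight into red with no tray floor between, and the draw force jumped to 15 N, so the tile is home. I ease the forward push and lift.

```bash
python3 -m crank '[[0.4,[-0.001,0,0],[0,0,0]],[0.4,[-0.0015,0,-0.001],[0,0,0]],[0.4,[-0.0015,0,-0.003],[0,0,0]],[0.4,[-0.0015,0,-0.006],[0,0,0]],[0.4,[-0.0015,0,-0.012],[0,0,0]],[0.4,[-0.0015,0,-0.03],[0,0,0]],[0.4,[-0.0015,0,-0.08],[0,0,0]],[0.4,[-0.0015,0,-0.13],[0,0,0]]]' | sed -n '1,2p;4p'
python3 -m crank '[[0.4,[0,-0.06,-0.03],[0,0,0]],[0.4,[0,-0.12,-0.05],[0,0,0]],[0.4,[0.04,-0.12,-0.05],[0,0,0]],[0.4,[0.1,-0.12,-0.05],[0,0,0]],[0.4,[0.15,-0.12,-0.05],[0,0,0]],[0.4,[0.15,-0.12,-0.05],[0,0,0]],[0.4,[0.15,-0.12,-0.05],[0,0,0]]]' | sed -n '1,2p;4p'
python3 - <<'E'
from bench import bot
import cv2,numpy as np
c=np.zeros((400,800,3),np.uint8)
f=bot.grab_frame("scene");a=f["image"][140:240,185:355,::-1];a=cv2.resize(a,(400,235),interpolation=2);c[:235,:400]=a
g=bot.grab_frame("top");b=g["image"][195:300,140:330,::-1];b=cv2.resize(b,(400,221),interpolation=2);c[:221,400:]=b
d=cv2.resize(g["image"][:,:,::-1],(220,165));c[235:400,:220]=d
d=cv2.resize(g["image"][225:300,140:190,::-1],(110,165),interpolation=2);c[235:400,400:510]=d
cv2.imwrite("pics/final.png",c)
o=bot.get_obs();print(o["t"],o["contact_force"],o["dq"])
E
```

```text
t: 22.05
ee_pos: [0.4848, 0.1872, 0.1179]
contact_force: [0.6, 0.2, 0.1]
t: 22.92
ee_pos: [0.3389, 0.3114, 0.1665]
contact_force: [0.4, 0.7, 0.1]
23.025 [-0.24771955 -0.6989676   0.10170907] [-0.00876401 -0.00234769  0.00345817  0.00083544 -0.00216045  0.0023024 ]
```

View pics/final.png

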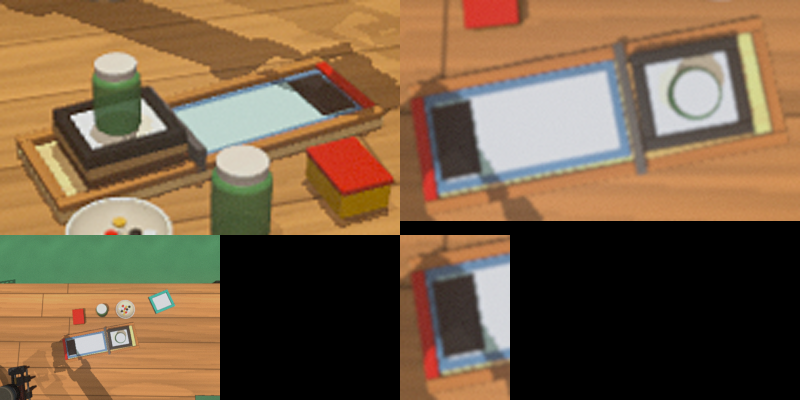

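The final views show the tile's front edge against the red stop, its blue rear border clear of the bar, the frames settled behind the bar with the jar upright, and everything else where it was.

```bash
python3 -c "
from bench import bot
print(bot.finish_job())"
```

```text
the job is handed in; nothing more can be done
None
```

I drew the tile home against the red stop, pressing with at most about 19 N in the readings; the frames and jar stand upright behind the bar, nothing else was touched, and I handed the job in at about 23 s.

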